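# Sort cut wood test pieces for soaking, drying and conditioning

## Robot

A 7-joint arm with a two-finger parallel gripper is mounted at the origin on the work surface. World frame = base frame: x ahead of the robot, y to its left, z up, the work surface at z = 0. Lengths are in m, angles in rad, forces in N, time in s.
With the tool pointing down it reaches from about 0.4 to 0.9 m from the base axis. Payload 5.5 kg.
Tool frame: the origin (TCP) lies on the centre line of the jaws, within the pads' length; the fingertips stand 19 mm ahead of it and the grasp point (between the pads) is the TCP; z points along the fingers, x is the direction in which the jaws open and shut, and the axes are right-handed (so a half turn about z gives the same grasp; the last joint's range is limited). The gripper opens to 85 mm and grips with 20 to 120 N. Pads are 22 mm wide; open, the fingers measure 114 mm over their backs; the gripper's body (76 mm by 85 mm) begins 54 mm behind the grasp point. The pads swing forward as they close: fully open they stand 13 mm farther back than shut.
Start: joints at [1.397, 0.501, -0.427, 1.55, 0.221, 1.138, -0.21], TCP at [0.275, -0.589, 0.25] pointing down, gripper open.
Joint ranges: [-2.88, 2.88], [-0.31, 2.03], [-1.54, 1.56], [0.2, 2.42], [-1.41, 4.55], [0.19, 2.02], [-2.57, 2.57]. Speed limits (rad/s): [2.57, 2.57, 3.14, 3.14, 3.14, 3.14, 3.14].

## Interface

Orientations are given as a unit quaternion [w, x, y, z].
In Python, from bench import * gives the robot as it stands.
- The arm moves only by the tool send_rows, never from a script. Its argument "series" is a list that holds one entry, the list of rows, each a list of 7 numbers: the shift along the tool's x, y, z in cm, then the turn, a rotation vector about the tool's x, y, z in rad, then the opening, from 0 (shut) to 1 (fully open). A call has 1 to 5 rows; each row is the pose to reach, as a shift and turn from the pose commanded when the call began, along the tool's axes at that moment; what a row does not reach only later rows make up. A row lasts 1/8 s, in which the tool goes at most 62.5 mm and 10.7 degrees, less where a joint would pass 70% of its speed; a pose out of reach is approached as far as the arm can. A call with a gripper value outside its range is refused whole. The fingers move at their own pace and stop on an object; the grip force is fixed at half the most. Time passes only in rows, so rows that repeat a pose let the fingers close. It gives the time, the measured TCP pose, the force and the opening at its end, in the units of the state.
- read_state(): the state, without advancing time (a new reading comes with each control period).
- grab_frame(name): name is "scene" or "top" or "wrist"; returns a dict with "img" (480x640x3 uint8, red, green, blue), "K" (3x3 intrinsics, pixels), "R" (3x3) and "t" (3): a world point X has camera coordinates R X + t. Camera axes: x right, y down, z forward; pixel columns grow to the right and rows downward; lengths in m; the calibration is good to about 2 mm. A picture is of the moment at which its call begins. There is no depth.
- finish_job(): hands the job in, once; it reports no verdict.
The state is a dict: "time": time; "joint_positions": joint angles; "qvel": joint speeds; "joint_efforts": joint torques, N m; "tool_pos": TCP position; "tool_rot": TCP orientation; "contact_force": force on the tool from outside, world axes, zero at the start; "torque": the same for the moment, N m; "width": finger opening in m.
Only numpy, scipy, OpenCV 4.12 (cv2) and the standard library are available. Lean on these libraries where they do the work, as an engineer would, in place of code of your own. Each camera call takes 0.05 s, during which the arm holds its last target. There are 200 camera calls.

## Task

Five wood test pieces have come off the saw mixed up on the bench mat: sort them for their tests. The two notched strips go into the wire soaking basket, the two square blocks into the shallow oven tray, and the long thin stick across both rails of the conditioning rack, in a bay between the pins. Lay every piece flat, none on top of another, and leave the resin jar and the glue spreader where they are.

Things in the scene. Friction and masses are not known exactly. Their poses are not given: they have to be found in the camera images.
- strip_a_center (a point): notched shear-test strip of bare plywood, 110 x 25 x 12 mm, with a 3 mm saw kerf across its upper face 14 mm from the middle (another in the underside); the point is its centre, half-way up. x along its length, y across its width, z up. About 20 g, loose, lying flat at the start on a dark bench mat (mat top at z = 2 mm). One of two alike; belongs in the soaking basket.
- strip_b_center (a point): notched shear-test strip of bare plywood, 110 x 25 x 12 mm, with a 3 mm saw kerf across its upper face 14 mm from the middle (another in the underside); the point is its centre, half-way up. x along its length, y across its width, z up. About 20 g, loose, lying flat at the start on a dark bench mat (mat top at z = 2 mm). One of two alike; belongs in the soaking basket.
- block_a_center (a point): plain square moisture-test block of bare plywood, 50 x 50 mm, 12 mm thick, no notch; the point is its centre, half-way up. x and y square to its edges, z up. About 18 g, loose, lying flat at the start on the 2 mm thick dark bench mat. One of two alike; belongs in the oven tray.
- block_b_center (a point): plain square moisture-test block of bare plywood, 50 x 50 mm, 12 mm thick, no notch; the point is its centre, half-way up. x and y square to its edges, z up. About 18 g, loose, lying flat at the start on the 2 mm thick dark bench mat. One of two alike; belongs in the oven tray.
- stick_center (a point): long thin bending-test stick of solid bare wood, 150 mm long, 12 x 12 mm in section, no notch; the point is its centre, half-way up. x along its length, y across, z up. About 13 g, loose, lying flat at the start on the 2 mm thick dark bench mat. The only one; belongs on the conditioning rack.
- soak_basket: rectangular stainless wire basket, open at the top, fixed. Inside 132 mm along its x by 150 mm along its y; walls 4 mm thick, rim 30 mm and wire floor 6 mm above the table; small carrying loops stick out 16 mm beyond its two y ends, below the rim. Origin: centre of underside, on the table; z up. Two strips, laid along its y, fit side by side.
- oven_tray: shallow aluminium tray, solid sheet floor and walls, open at the top, fixed. Inside 120 mm along its x by 150 mm along its y; walls 3 mm thick, rim 20 mm and floor 3 mm above the table. Origin: centre of underside, on the table; z up. Two blocks fit flat, one beside the other along its y.
- rack: aluminium conditioning rack, fixed: two rails along its y (140 mm long, 10 mm wide, at x = -55 and +55 mm), tops 40 mm above the table, open between (only 8 mm high base bars at its y ends). On each rail four 6 mm pins, 18 mm tall, at y = -60, -20, 20, 60 mm make three 34 mm bays (centres y = -40, 0, 40). A stick lies along x in a bay, on both rails. Origin: centre of underside, on the table; z up.
- resin_bottle_center (a point): bystander: amber glass resin jar with black cap, 64 mm in diameter, 125 mm tall, standing loose at the right of the work; the point is its centre, half-way up. Not to be moved.
- spreader_center (a point): bystander: flat white plastic glue spreader, 85 x 120 mm, 4 mm thick with a 10 mm high bead along one long edge, lying loose at the right of the work; the point is 3 mm above the table at its centre. Not to be moved.

How it is judged:
By the outcome, as a careful person would: the job done as asked, in the order asked, and still so for the second after the job is handed in, with the robot touching nothing.
It also fails if it takes over 125 s, if anything falls off the work surface, if the arm or the gripper's body presses on something with over 40 N, if the wrist force passes 120 N, or if a joint passes its speed limit or range.

## Working session

There is one attempt and no reset: what is moved stays moved. The work goes in short steps, Python scripts to look and compute and a tool call to move; the robot and the scene stay as the last step left them, time stands still between calls to the robot, and variables do not carry over. Pictures are saved under pics/ and viewed, about 12 in all and at most 16, crops included, and the job is handed in when it is done.

Besides the shell and the picture viewer there is one more tool, called after "Emit:" as a command line: name --argument value ..., lists and objects as JSON in quotes. send_rows: Moves the arm, as the interface text tells. Its arguments: {"type":"object","properties":{"series":{"type":"array"}},"required":["series"]}

```bash
ls; mkdir -p pics; cat > h.py <<'E'
from bench import *
import numpy as np, cv2
from scipy.spatial.transform import Rotation as Ro
def ray(f,u,v,z):
    R=np.array(f["R"]);t=np.array(f["t"]);c=-R.T@t
    d=R.T@np.linalg.inv(np.array(f["K"]))@np.array([u,v,1.]);return c+d*(z-c[2])/d[2]
def proj(f,X):
    p=np.array(f["K"])@(np.array(f["R"])@np.array(X)+np.array(f["t"]));return p[:2]/p[2]
def tri(f,p,g,q):
    A=[];b=[]
    for F,(u,v) in((f,p),(g,q)):
        R=np.array(F["R"]);c=-R.T@np.array(F["t"]);d=R.T@np.linalg.inv(np.array(F["K"]))@np.array([u,v,1.]);d/=np.linalg.norm(d)
        P=np.eye(3)-np.outer(d,d);A.append(P);b.append(P@c)
    return np.linalg.solve(A[0]+A[1],b[0]+b[1])
def save(f,n):cv2.imwrite("pics/"+n+".png",cv2.cvtColor(np.array(f["img"]),cv2.COLOR_RGB2BGR))
E
python3 - <<'E'
from h import *
s=read_state();print(s)
for n in("scene","top"):
    f=grab_frame(n);save(f,n+"0");print(n,np.array(f["K"])[:2].tolist(),-np.array(f["R"]).T@f["t"],np.array(f["R"]).round(3).tolist());np.savez(n+"0",**f)
E
```

```text
pics
{'time': 0.0, 'joint_positions': array([ 1.39717823,  0.50190863, -0.42677249,  1.5514871 ,  0.22083064,
        1.13828474, -0.21030912]), 'qvel': array([-0.00061006,  0.00034957,  0.00126627,  0.00161096, -0.00249319,
       -0.00053531, -0.00132382]), 'joint_efforts': array([-5.66019553e-04, -5.69514942e+01, -5.81673145e+00, -2.80938810e+01,
        1.05691547e-02,  1.18100527e-02, -2.42319504e-05]), 'tool_pos': array([ 0.27464508, -0.58838083,  0.24920411]), 'tool_rot': array([-5.62393542e-04,  8.43534812e-01, -5.37073548e-01, -8.41390299e-04]), 'contact_force': array([ 0.23502357, -0.6258553 , -1.5043305 ]), 'torque': array([-0.04818862,  0.01259596,  0.02214558]), 'width': 0.08518140475300215}
scene [[497.8073680145198, 0.0, 325.8718718458136], [0.0, 497.8073680145198, 238.53070997334495]] [1.32963818 0.24561282 0.64500916] [[-0.391, 0.92, -0.002], [0.513, 0.216, -0.831], [-0.764, -0.326, -0.556]]
top [[459.87243250929265, 0.0, 319.83936637671394], [0.0, 459.87243250929265, 231.66842313631773]] [ 0.35043819 -0.10956194  0.90617593] [[-0.025, -1.0, 0.006], [-0.985, 0.024, -0.169], [0.169, -0.01, -0.986]]
```

View pics/top0.png

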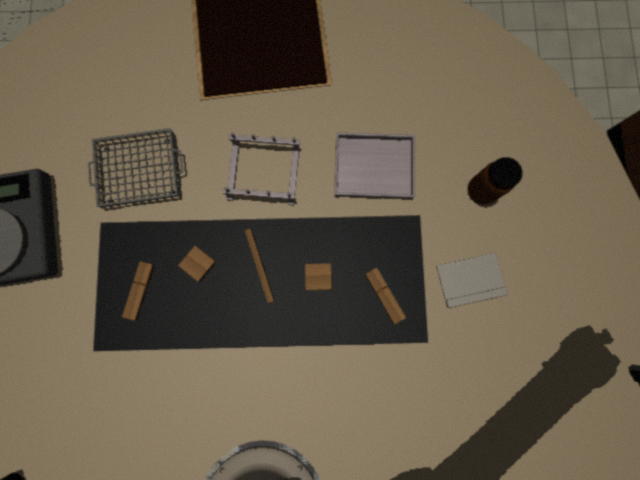

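View pics/scene0.png

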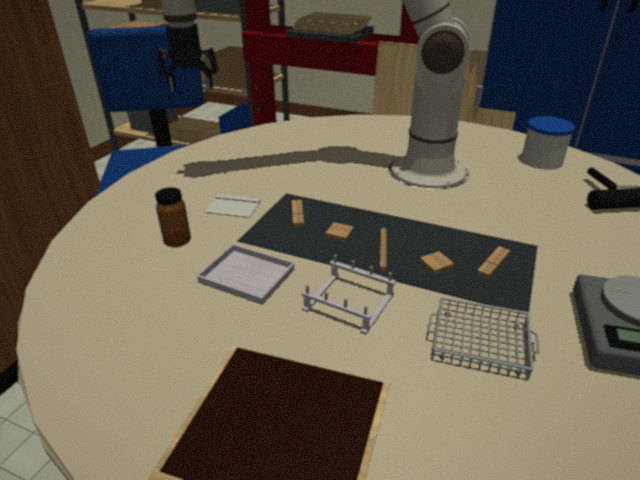

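Top view: strips at about (137,291) and (385,295), blocks (197,263) and (318,277), stick (259,266), basket (137,169), rack (263,167), tray (374,166). The jar and spreader are at the right. I'll measure all of these in both views.

```bash
cat > m.py <<'E'
from h import *
from itertools import permutations
F={n:dict(np.load(n+"0.npz")) for n in("top","scene")}
W={}
for n,f in F.items():
    hsv=cv2.cvtColor(f["img"],cv2.COLOR_RGB2HSV)
    # mat region by casting rays onto the table
    poly=np.array([proj(f,p) for p in[(.26,.33,.002),(.49,.33,.002),(.49,-.33,.002),(.26,-.33,.002)]],int)
    reg=np.zeros(hsv.shape[:2],np.uint8);cv2.fillPoly(reg,[poly],255)
    m=cv2.inRange(hsv,(3,90,60),(22,255,255));
    k,l,st,c=cv2.connectedComponentsWithStats(m)
    L=[]
    for i in range(1,k):
        if 80<st[i,4]<1500:
            cs,_=cv2.findContours((l==i).astype(np.uint8),0,2)
            P=np.array([ray(f,u,v,.008)[:2] for u,v in cs[0][:,0]],np.float32)
            r=cv2.minAreaRect(P);L.append((c[i],r));w=ray(f,*c[i],.008)
            if .2<w[0]<.55 and abs(w[1])<.36:
                print(n,c[i].round(1),st[i,4],"w",w.round(4),"size",np.round(r[1],4),"ang",round(r[2],1)); W.setdefault(n,[]).append(c[i])
for a in W["top"]:
    w=ray(F["top"],*a,.008); b=min(W["scene"],key=lambda q:np.hypot(*(ray(F["scene"],*q,.008)-w)[:2]))
    print(a.round(),tri(F["top"],a,F["scene"],b).round(4))
f=F["top"];g=F["scene"]
a=cv2.resize(f["img"][120:215,80:425],None,fx=2.3,fy=2.3,interpolation=cv2.INTER_CUBIC)
b=cv2.resize(g["img"][235:385,190:545],None,fx=2.2,fy=2.2,interpolation=cv2.INTER_CUBIC)
w=max(a.shape[1],b.shape[1]);a,b=[cv2.copyMakeBorder(x,0,0,0,w-x.shape[1],0) for x in(a,b)]
o=cv2.convertScaleAbs(np.vstack([a,b]),alpha=1.3);print(o.shape,a.shape);cv2.imwrite("pics/crop0.png",o[:,:,::-1])
E
python3 m.py
```

```text
top [258.8 265.6] 525 w [0.4397 0.0022 0.008 ] size [0.1522 0.0134] ang 17.5
top [195.9 263. ] 707 w [0.448  0.1252 0.008 ] size [0.0522 0.0522] ang 49.9
top [136.7 290.5] 817 w [0.3973 0.2383 0.008 ] size [0.0272 0.1124] ang 74.4
top [318.  276.4] 718 w [ 0.416  -0.1129  0.008 ] size [0.0509 0.0525] ang 88.6
top [385.3 295.4] 813 w [ 0.376  -0.2425  0.008 ] size [0.1122 0.0273] ang 27.6
scene [297.2 212.7] 294 w [ 0.3749 -0.2394  0.008 ] size [0.1319 0.0286] ang 27.2
scene [339.  230.9] 364 w [ 0.4121 -0.112   0.008 ] size [0.0582 0.0684] ang 88.7
scene [382.8 248.9] 277 w [0.4432 0.0055 0.008 ] size [0.1653 0.0148] ang 17.0
scene [493.1 261.3] 483 w [0.3957 0.238  0.008 ] size [0.031  0.1281] ang 73.9
scene [436.5 261.7] 467 w [0.4441 0.1263 0.008 ] size [0.0638 0.0625] ang 50.9
[259. 266.] [0.4397 0.0035 0.0052]
[196. 263.] [0.4475 0.1257 0.01  ]
[137. 290.] [0.3973 0.238  0.009 ]
[318. 276.] [ 0.4155 -0.1119  0.0101]
[385. 295.] [ 0.3754 -0.2409  0.0082]
(548, 793, 3) (218, 793, 3)
```

View pics/crop0.png

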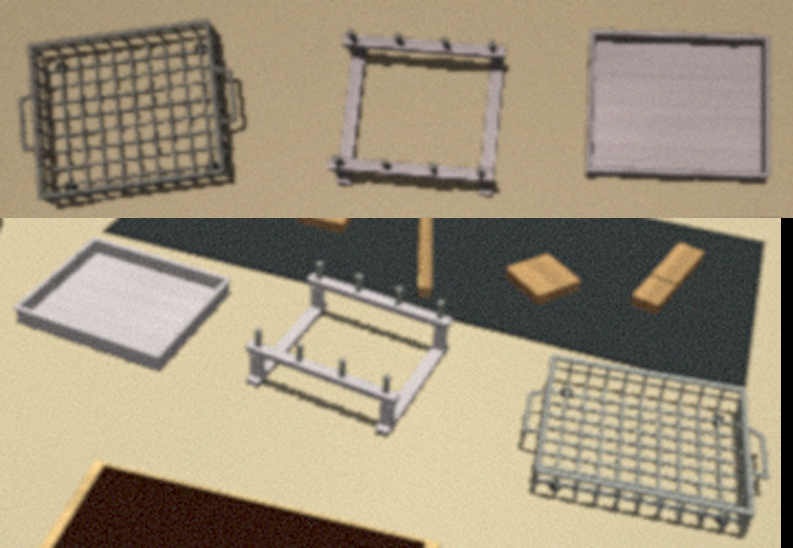

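The crops show the three fixtures' rim corners and pin tips clearly. I'll triangulate them from picked pixels.

```bash
python3 - <<'E'
from h import *
f=dict(np.load("top0.npz"));g=dict(np.load("scene0.npz"))
T=lambda x,y:(80+(x+.5)/2.3-.5,120+(y+.5)/2.3-.5)
S=lambda x,y:(190+(x+.5)/2.2-.5,235+(y-218+.5)/2.2-.5)
D={"basket":[((220,172),(553,360)),((42,190),(745,385)),((32,48),(750,512)),((210,23),(537,467))],
"tray":[((768,180),(97,242)),((588,178),(228,285)),((590,32),(160,356)),((768,38),(20,310))],
"rackpins":[((481,175),(320,266)),((434,170),(359,278)),((387,166),(399,290)),((337,163),(441,302)),((493,46),(258,333)),((447,43),(300,349)),((402,38),(342,364)),((352,34),(387,380))]}
for k,v in D.items():
    z={"basket":.03,"tray":.02,"rackpins":.058}[k]
    print(k);Q=[]
    for a,b in v:
        X=tri(f,T(*a),g,S(*b));Y=ray(f,*T(*a),z);Q.append(Y[:2]);print(X.round(4),Y.round(4),ray(g,*S(*b),z)[:2].round(4))
    print("mean",np.mean(Q,0).round(4),cv2.minAreaRect(np.array(Q,np.float32)))
E
```

```text
basket
[0.5824 0.1639 0.0245] [0.581  0.1622 0.03  ] [0.5891 0.1645]
[0.5672 0.3139 0.0348] [0.5688 0.3123 0.03  ] [0.5587 0.3178]
[0.6971 0.3314 0.0259] [0.6955 0.328  0.03  ] [0.7006 0.332 ]
[0.7155 0.1776 0.0276] [0.715  0.1747 0.03  ] [0.7168 0.1798]
mean [0.6401 0.2443] ((0.6408162713050842, 0.2453799843788147), (0.13456596434116364, 0.15450116991996765), 5.309622764587402)
tray
[ 0.5665 -0.3061  0.0125] [ 0.5655 -0.3062  0.02  ] [ 0.5754 -0.2976]
[ 0.5741 -0.1519  0.0074] [ 0.5709 -0.1511  0.02  ] [ 0.5891 -0.1444]
[ 0.7033 -0.1559  0.0183] [ 0.7032 -0.1569  0.02  ] [ 0.7048 -0.1536]
[ 0.694  -0.3117  0.0159] [ 0.6941 -0.3138  0.02  ] [ 0.698  -0.3043]
mean [ 0.6334 -0.232 ] ((0.6336002349853516, -0.2325126677751541), (0.15716779232025146, 0.13245920836925507), 87.48304748535156)
rackpins
[ 0.5674 -0.06    0.0515] [ 0.566  -0.0612  0.058 ] [ 0.5754 -0.0559]
[ 0.5722 -0.0205  0.0523] [ 0.5712 -0.0225  0.058 ] [ 0.5789 -0.0166]
[0.5762 0.0187 0.053 ] [0.5755 0.0162 0.058 ] [0.5819 0.0223]
[0.5797 0.0594 0.0541] [0.579  0.0574 0.058 ] [0.5841 0.0617]
[ 0.6792 -0.0716  0.0527] [ 0.6775 -0.0728  0.058 ] [ 0.6848 -0.0678]
[ 0.6831 -0.0319  0.0511] [ 0.681  -0.0341  0.058 ] [ 0.6901 -0.0271]
[0.688  0.0068 0.0516] [0.6863 0.0037 0.058 ] [0.6942 0.0116]
[0.6927 0.0483 0.0523] [0.6908 0.0458 0.058 ] [0.6982 0.0516]
mean [ 0.6284 -0.0084] ((0.6284364461898804, -0.007673628628253937), (0.11969984322786331, 0.11271758377552032), 83.90137481689453)
```

```bash
cat >> h.py <<'E'
def pose(x,y,z,a): # tool down, tool x at world angle a (deg)
    a=np.radians(a);c,s=np.cos(a),np.sin(a)
    return np.array([x,y,z]),Ro.from_matrix(np.array([[c,s,0],[s,-c,0],[0,0,-1]]))
def plan(*W):
    s=read_state();q=s["tool_rot"];p=np.array(s["tool_pos"]);r=Ro.from_quat(np.r_[q[1:],q[0]])
    X=r.as_matrix()[:,0];print("now t",round(s["time"],2),p.round(4),"ang",np.degrees(np.arctan2(X[1],X[0])).round(1),"w",round(s["width"],4),"F",np.round(s["contact_force"],1))
    for w in W:
        P,Rn=pose(*w);d=r.inv().apply(P-p)*100;v=(r.inv()*Rn).as_rotvec()
        print(w,"->",d.round(2).tolist(),v.round(3).tolist(),"rows>",round(max(np.linalg.norm(d)/6.25,np.degrees(np.linalg.norm(v))/10.7),1));p,r=P,Rn
E
python3 -c "
from h import *
plan((.376,-.2425,.14,-62.4))"
```

```text
now t 0.1 [ 0.2747 -0.5885  0.2494] ang -65.0 w 0.0852 F [0.1 0.9 0.7]
(0.376, -0.2425, 0.14, -62.4) -> [-27.04, -23.82, 10.98] [-0.0, 0.002, -0.045] rows> 6.0
```

Emit:
send_rows --series '[[[-4.5, -4.0, 1.5, 0, 0, 0, 1], [-9, -8, 3, 0, 0, -0.02, 1], [-13.5, -11.9, 4, 0, 0, -0.045, 1], [-13.5, -11.9, 4, 0, 0, -0.045, 1]]]'

```text
time: 0.6
tool_pos: [0.3271, -0.4103, 0.2092]
tool_rot: [-0.001, 0.858, -0.514, -0.002]
contact_force: [0.5, -0.9, -0.1]
width: 0.0853
```

Emit:
send_rows --series '[[[-4.5, -4.0, 2.5, 0, 0, 0, 1], [-9, -8, 5, 0, 0, 0, 1], [-13.0, -12.5, 7, 0, 0, 0, 1], [-13.0, -12.5, 7, 0, 0, 0, 1]]]'

```text
time: 1.1
tool_pos: [0.3767, -0.2392, 0.1392]
tool_rot: [-0.001, 0.857, -0.515, -0.001]
contact_force: [-0.6, 0.4, 0.4]
width: 0.0855
```

```bash
python3 - <<'E'
from h import *
plan((.376,-.2425,.14,-62.4))
f=grab_frame("wrist");save(f,"w1");np.savez("w1",**f)
print(-f["R"].T@f["t"],f["R"].round(2).tolist(),proj(f,(.376,-.2425,.008)))
E
```

```text
now t 1.1 [ 0.3767 -0.2392  0.1392] ang -62.0 w 0.0855 F [-0.6  0.4  0.4]
(0.376, -0.2425, 0.14, -62.4) -> [0.25, 0.22, -0.08] [0.0, 0.003, 0.006] rows> 0.1
[ 0.43659946 -0.20764911  0.26371809] [[0.47, -0.88, -0.0], [-0.85, -0.45, 0.27], [-0.24, -0.12, -0.96]] [325.41914592 233.79581476]
```

View pics/w1.png

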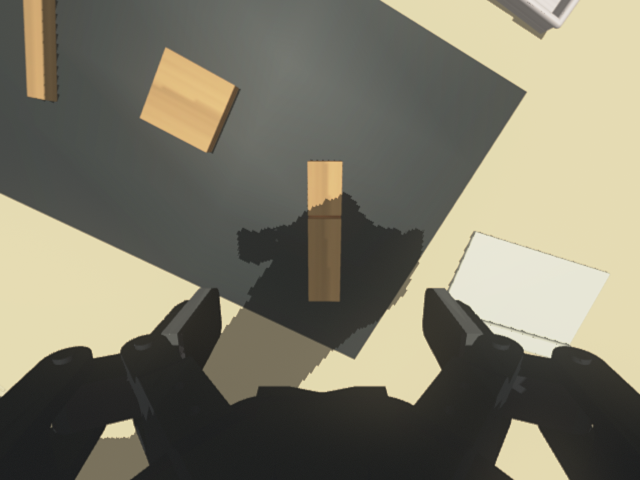

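The wrist view shows strip B centred at (324,231), against a prediction of (325,234), and aligned with the jaws. Descend and grasp.

Emit:
send_rows --series '[[[0.25, 0.2, 5, 0, 0, 0.006, 0.7], [0.25, 0.2, 9, 0, 0, 0.006, 0.6], [0.25, 0.2, 11.7, 0, 0, 0.006, 0.6], [0.25, 0.2, 11.7, 0, 0, 0.006, 0.6]]]'

```text
time: 1.65
tool_pos: [0.3741, -0.2476, 0.0219]
tool_rot: [0.0, 0.853, -0.522, -0.002]
contact_force: [-0.0, 0.4, 0.3]
width: 0.0514
```

Emit:
send_rows --series '[[[0, 0, 0, 0, 0, 0, 0], [0, 0, 0, 0, 0, 0, 0], [0, 0, 0, 0, 0, 0, 0], [0, 0, 0, 0, 0, 0, 0], [0, 0, 0, 0, 0, 0, 0]]]'

```text
time: 2.28
tool_pos: [0.3766, -0.2476, 0.0248]
tool_rot: [0.0, 0.854, -0.521, 0.002]
contact_force: [-1.2, -0.3, 7.2]
width: 0.023
```

```bash
python3 - <<'E'
from h import *
a=np.radians(5.5);C=np.array([.642,.246]);
for d in(-.028,.028): print(C+d*np.array([np.cos(a),np.sin(a)]))
plan((.376,-.2425,.14,-62.4))
E
```

```text
[0.61412891 0.24331632]
[0.66987109 0.24868368]
now t 2.27 [ 0.3766 -0.2476  0.0248] ang -62.8 w 0.023 F [-1.2 -0.3  7.2]
(0.376, -0.2425, 0.14, -62.4) -> [-0.44, -0.19, -11.52] [-0.001, -0.003, -0.006] rows> 1.8
```

Emit:
send_rows --series '[[[0, 0, -3, 0, 0, 0, 0], [0, 0, -8, 0, 0, 0, 0], [0, 0, -12, 0, 0, 0, 0], [0, 0, -12, 0, 0, 0, 0], [0, 0, -12, 0, 0, 0, 0]]]'

```text
time: 2.9
tool_pos: [0.3752, -0.2466, 0.1434]
tool_rot: [0.0, 0.854, -0.521, 0.0]
contact_force: [0.4, -0.2, -1.3]
width: 0.023
```

```bash
python3 - <<'E'
from h import *
f=grab_frame("wrist");save(f,"w2");np.savez("w2",**f)
plan((.5,0,.145,-28),(.614,.2433,.145,5.5),(.614,.2433,.03,5.5))
E
```

```text
now t 2.95 [ 0.3749 -0.2462  0.1428] ang -62.8 w 0.0231 F [-0.6 -0.6 -0.7]
(0.5, 0, 0.145, -28) -> [-16.16, -22.4, -0.23] [0.001, 0.001, -0.607] rows> 4.4
(0.614, 0.2433, 0.145, 5.5) -> [-1.36, -26.83, 0.0] [0.0, 0.0, -0.585] rows> 4.3
(0.614, 0.2433, 0.03, 5.5) -> [0.0, 0.0, 11.5] [0.0, 0.0, 0.0] rows> 1.8
```

View pics/w2.png

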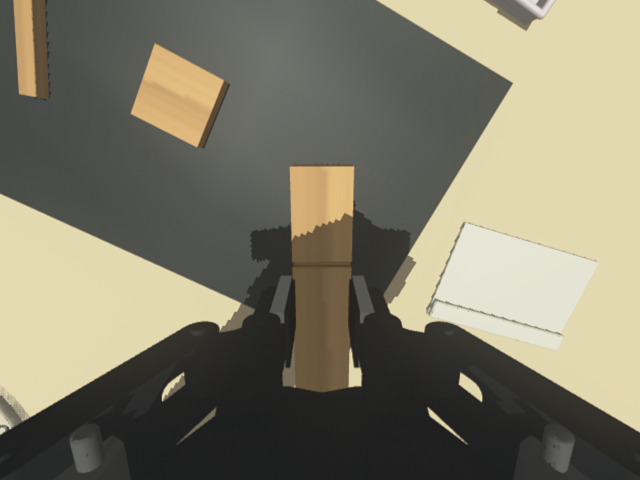

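Strip B is held level between the pads, its upper end at row 166. Carry it to the basket.

Emit:
send_rows --series '[[[-3.2, -4.5, 0, 0, 0, -0.12, 0], [-6.4, -9, 0, 0, 0, -0.24, 0], [-9.6, -13.5, 0, 0, 0, -0.36, 0], [-12.8, -18, 0, 0, 0, -0.48, 0], [-16.2, -22.4, -0.2, 0, 0, -0.607, 0]]]'

```text
time: 3.58
tool_pos: [0.5001, 0.0019, 0.1438]
tool_rot: [0.0, 0.971, -0.24, -0.001]
contact_force: [0.5, 0.2, -0.1]
width: 0.0229
```

Emit:
send_rows --series '[[[-0.3, -5.4, 0, 0, 0, -0.12, 0], [-0.5, -10.8, 0, 0, 0, -0.24, 0], [-0.8, -16.2, 0, 0, 0, -0.36, 0], [-1.1, -21.6, 0, 0, 0, -0.48, 0], [-1.4, -26.8, 0, 0, 0, -0.585, 0]]]'

```text
time: 4.2
tool_pos: [0.6134, 0.245, 0.143]
tool_rot: [0.0, 0.999, 0.05, -0.002]
contact_force: [0.8, -0.4, 0.4]
width: 0.0231
```

Emit:
send_rows --series '[[[0, 0, 0, 0, 0, 0, 0], [0, 0, 0, 0, 0, 0, 0]]]'

```text
time: 4.45
tool_pos: [0.6126, 0.2431, 0.1431]
tool_rot: [0.001, 0.999, 0.049, -0.002]
contact_force: [-0.8, 0.6, 0.1]
width: 0.0227
```

```bash
python3 - <<'E'
from h import *
f=grab_frame("wrist");save(f,"w3");np.savez("w3",**f)
plan((.614,.2433,.03,5.5))
E
```

```text
now t 4.5 [0.613  0.242  0.1436] ang 5.5 w 0.0232 F [ 0.3 -0.8 -0.4]
(0.614, 0.2433, 0.03, 5.5) -> [0.14, -0.14, 11.36] [0.002, 0.003, -0.0] rows> 1.8
```

View pics/w3.png

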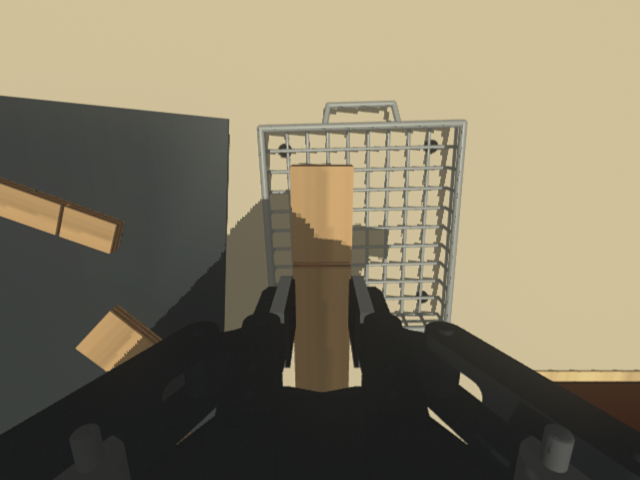

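The basket rim's +y corners are at (259,128) and (466,122). I'll check them against the plan.

```bash
python3 - <<'E'
from h import *
f=dict(np.load("w3.npz"))
a,b=ray(f,259,128,.03),ray(f,466,122,.03);e,g=ray(f,274,312,.03),ray(f,447,315,.03)
print(a,b,np.linalg.norm(a-b),np.degrees(np.arctan2(*(b-a)[1::-1])))
an=np.radians(5.5);X=np.array([np.cos(an),np.sin(an),0]);Y=np.array([-X[1],X[0],0])
print("centre est",(a+b)/2-Y*.079)
c=np.array(read_state()["tool_pos"])
for P in(ray(f,291,166,c[2]-.011),ray(f,353,166,c[2]-.011)): print("strip end rel tcp",(P-c)@X,(P-c)@Y)
E
```

```text
[0.56303629 0.31467397 0.03      ] [0.69979703 0.33194059 0.03      ] 0.137846416573805 7.195762507279354
centre est [0.63898847 0.24467098 0.03      ]
strip end rel tcp -0.012418142442583636 0.059446080783866394
strip end rel tcp 0.011822551450517993 0.05950455563079057
```

Emit:
send_rows --series '[[[0, 0.4, 4, 0, 0, -0.012, 0], [0, 0.4, 8, 0, 0, -0.012, 0], [0, 0.4, 10, 0, 0, -0.012, 0], [0, 0.4, 11.4, 0, 0, -0.012, 0], [0, 0.4, 11.4, 0, 0, -0.012, 0]]]'

```text
time: 5.12
tool_pos: [0.614, 0.2392, 0.031]
tool_rot: [0.0, 0.999, 0.054, -0.0]
contact_force: [0.6, -0.4, -0.5]
width: 0.0229
```

Emit:
send_rows --series '[[[0, 0, 0, 0, 0, 0, 0], [0, 0, 0, 0, 0, 0, 0.42], [0, 0, 0, 0, 0, 0, 0.42], [0, 0, 0, 0, 0, 0, 0.42]]]'

```text
time: 5.62
tool_pos: [0.6144, 0.2397, 0.0317]
tool_rot: [-0.0, 0.999, 0.054, 0.0]
contact_force: [-0.0, -0.2, -0.3]
width: 0.0361
```

Emit:
send_rows --series '[[[0, 0, -2, 0, 0, 0, 0.42], [0, 0, -6, 0, 0, 0, 0.42], [0, 0, -10, 0, 0, 0, 0.6], [0, 0, -12, 0, 0, 0, 1], [0, 0, -12, 0, 0, 0, 1]]]'

```text
time: 6.25
tool_pos: [0.6152, 0.2401, 0.1534]
tool_rot: [-0.0, 0.999, 0.054, 0.002]
contact_force: [0.4, -0.6, 0.0]
width: 0.0842
```

```bash
python3 - <<'E'
from h import *
f=grab_frame("wrist");save(f,"w4");np.savez("w4",**f)
plan((.397,.238,.14,74.4),(.397,.238,.022,74.4))
E
```

```text
now t 6.3 [0.6143 0.2394 0.1515] ang 6.2 w 0.0854 F [ 0.  -0.5 -0.3]
(0.397, 0.238, 0.14, 74.4) -> [-21.62, -2.23, 1.14] [0.001, -0.0, -1.19] rows> 6.4
(0.397, 0.238, 0.022, 74.4) -> [0.0, 0.0, 11.8] [0.0, 0.0, 0.0] rows> 1.9
```

View pics/w4.png

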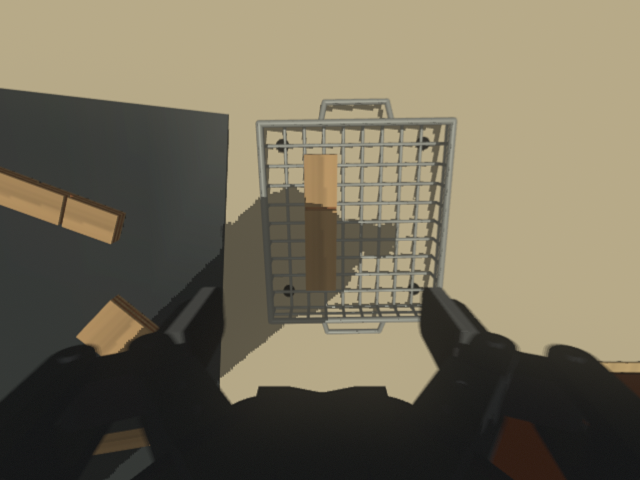

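Strip B lies flat in the basket at columns 304–337, leaving columns 337–443 free for the second. Next, strip A.

Emit:
send_rows --series '[[[-5, -0.6, 0, 0, 0, -0.15, 1], [-10, -1.2, 0.5, 0, 0, -0.3, 1], [-15, -1.6, 1, 0, 0, -0.45, 1], [-19, -2, 1.1, 0, 0, -0.6, 1], [-21.6, -2.2, 1.1, 0, 0, -0.75, 1]]]'

```text
time: 6.92
tool_pos: [0.3938, 0.2369, 0.1386]
tool_rot: [0.0, 0.908, 0.419, -0.002]
contact_force: [0.6, 0.4, 0.3]
width: 0.0855
```

Emit:
send_rows --series '[[[0, 0, 0, 0, 0, -0.15, 1], [0, 0, 0, 0, 0, -0.3, 1], [0, 0, 0, 0, 0, -0.44, 1], [0, 0, 0, 0, 0, -0.44, 1], [0, 0, 0, 0, 0, -0.44, 1]]]'

```text
time: 7.55
tool_pos: [0.3965, 0.2377, 0.1396]
tool_rot: [-0.0, 0.797, 0.604, -0.001]
contact_force: [0.0, -0.1, 0.6]
width: 0.0856
```

```bash
cat >> h.py <<'E'
def wood(f,near,z=.014,lo=(3,70,40)):
    hsv=cv2.cvtColor(f["img"],cv2.COLOR_RGB2HSV);m=cv2.inRange(hsv,lo,(22,255,255))
    k,l,st,c=cv2.connectedComponentsWithStats(m);u=proj(f,near)
    for i in range(1,k):
        if st[i,4]>800 and np.hypot(*(c[i]-u))<80:
            cs,_=cv2.findContours((l==i).astype(np.uint8),0,2)
            for zz in(z,z-.006):
                P=np.array([ray(f,a,b,zz)[:2] for a,b in cs[0][:,0]],np.float32);r=cv2.minAreaRect(P)
                print("px",c[i].round(),st[i,4],"z",zz,"cent",np.round(r[0],4),"size",np.round(r[1],4),"ang",round(r[2],1))
E
python3 - <<'E'
from h import *
f=grab_frame("wrist");save(f,"w5")
wood(f,(.397,.238,.014))
plan((.397,.238,.14,74.4),(.397,.238,.022,74.4))
E
```

```text
px [320. 230.] 4715 z 0.014 cent [0.3975 0.2367] size [0.0257 0.1107] ang 74.5
px [320. 230.] 4715 z 0.008 cent [0.3991 0.2362] size [0.0263 0.1134] ang 74.5
now t 7.6 [0.3967 0.2378 0.1398] ang 74.3 w 0.0854 F [ 0.6  1.3 -0.4]
(0.397, 0.238, 0.14, 74.4) -> [0.03, 0.02, -0.02] [-0.001, 0.001, -0.002] rows> 0.0
(0.397, 0.238, 0.022, 74.4) -> [0.0, 0.0, 11.8] [0.0, 0.0, 0.0] rows> 1.9
```

Emit:
send_rows --series '[[[-0.1, 0, 5, 0, 0, 0, 0.7], [-0.1, 0, 9, 0, 0, 0, 0.6], [-0.1, 0, 11.6, 0, 0, 0, 0.6], [-0.1, 0, 11.6, 0, 0, 0, 0.6]]]'

```text
time: 8.1
tool_pos: [0.3955, 0.2364, 0.023]
tool_rot: [-0.0, 0.797, 0.605, -0.002]
contact_force: [-0.2, -0.3, -0.3]
width: 0.0511
```

Emit:
send_rows --series '[[[0, 0, 0, 0, 0, 0, 0], [0, 0, 0, 0, 0, 0, 0], [0, 0, 0, 0, 0, 0, 0], [0, 0, 0, 0, 0, 0, 0], [0, 0, 0, 0, 0, 0, 0]]]'

```text
time: 8.72
tool_pos: [0.3976, 0.2377, 0.0257]
tool_rot: [0.0, 0.796, 0.605, 0.001]
contact_force: [-1.0, -0.2, 6.4]
width: 0.0233
```

Emit:
send_rows --series '[[[0, 0, -3, 0, 0, 0, 0], [0, 0, -8, 0, 0, 0, 0], [0, 0, -12, 0, 0, 0, 0], [0, 0, -12, 0, 0, 0, 0]]]'

```text
time: 9.22
tool_pos: [0.3988, 0.2381, 0.1475]
tool_rot: [0.001, 0.797, 0.604, 0.003]
contact_force: [-0.3, 0.3, -0.3]
width: 0.0224
```

```bash
python3 - <<'E'
from h import *
plan((.533,.2415,.145,40.3),(.6685,.245,.145,6.2),(.6685,.245,.03,6.2))
E
```

```text
now t 9.22 [0.3988 0.2381 0.1475] ang 74.4 w 0.0224 F [-0.3  0.3 -0.3]
(0.533, 0.2415, 0.145, 40.3) -> [3.93, 12.83, 0.34] [0.004, -0.005, 0.595] rows> 3.2
(0.6685, 0.245, 0.145, 6.2) -> [10.56, 8.5, 0.0] [0.0, 0.0, 0.595] rows> 3.2
(0.6685, 0.245, 0.03, 6.2) -> [0.0, 0.0, 11.5] [0.0, 0.0, 0.0] rows> 1.8
```

Emit:
send_rows --series '[[[1, 3.2, 0, 0, 0, 0.15, 0], [2, 6.4, 0, 0, 0, 0.3, 0], [3, 9.6, 0, 0, 0, 0.45, 0], [3.9, 12.8, 0.3, 0, 0, 0.595, 0], [3.9, 12.8, 0.3, 0, 0, 0.595, 0]]]'

```text
time: 9.85
tool_pos: [0.5328, 0.2391, 0.1406]
tool_rot: [0.0, 0.939, 0.343, 0.0]
contact_force: [-1.3, 0.3, -0.1]
width: 0.0229
```

Emit:
send_rows --series '[[[2.6, 2.1, 0, 0, 0, 0.15, 0], [5.2, 4.2, 0, 0, 0, 0.3, 0], [7.8, 6.4, 0, 0, 0, 0.45, 0], [10.6, 8.5, 0, 0, 0, 0.595, 0], [10.6, 8.5, 0, 0, 0, 0.595, 0]]]'

```text
time: 10.48
tool_pos: [0.6675, 0.2435, 0.1406]
tool_rot: [0.0, 0.999, 0.054, 0.0]
contact_force: [-0.8, -0.3, -0.3]
width: 0.0229
```

```bash
python3 - <<'E'
from h import *
plan((.6685,.245,.145,6.2),(.6685,.245,.031,6.2))
f=grab_frame("wrist");save(f,"w6");np.savez("w6",**f)
E
```

```text
now t 10.47 [0.6675 0.2435 0.1406] ang 6.2 w 0.0229 F [-0.8 -0.3 -0.3]
(0.6685, 0.245, 0.145, 6.2) -> [0.12, -0.14, -0.44] [0.0, -0.0, -0.0] rows> 0.1
(0.6685, 0.245, 0.031, 6.2) -> [0.0, 0.0, 11.4] [0.0, 0.0, 0.0] rows> 1.8
```

View pics/w6.png

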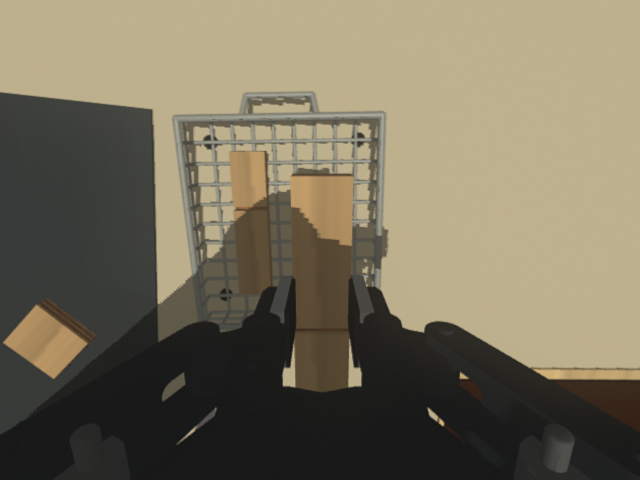

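Strip A is held level, with strip B beside it at columns 232–270. Lower it into the free side.

Emit:
send_rows --series '[[[0.1, -0.2, 4, 0, 0, 0, 0], [0.1, -0.2, 8, 0, 0, 0, 0], [0.1, -0.2, 10, 0, 0, 0, 0], [0.1, -0.2, 11, 0, 0, 0, 0], [0.1, -0.2, 11, 0, 0, 0, 0]]]'

```text
time: 11.15
tool_pos: [0.6672, 0.2467, 0.0319]
tool_rot: [-0.0, 0.998, 0.055, 0.0]
contact_force: [0.0, -0.9, -0.8]
width: 0.0233
```

Emit:
send_rows --series '[[[0, 0, 0, 0, 0, 0, 0], [0, 0, 0, 0, 0, 0, 0.42], [0, 0, 0, 0, 0, 0, 0.42], [0, 0, 0, 0, 0, 0, 0.42]]]'

```text
time: 11.65
tool_pos: [0.6673, 0.2462, 0.0316]
tool_rot: [-0.0, 0.999, 0.054, 0.0]
contact_force: [-0.2, -0.3, 0.2]
width: 0.0361
```

Emit:
send_rows --series '[[[0, 0, -2, 0, 0, 0, 0.42], [0, 0, -6, 0, 0, 0, 0.42], [0, 0, -10, 0, 0, 0, 0.6], [0, 0, -12, 0, 0, 0, 1], [0, 0, -12, 0, 0, 0, 1]]]'

```text
time: 12.28
tool_pos: [0.6682, 0.2467, 0.1537]
tool_rot: [-0.0, 0.999, 0.054, 0.002]
contact_force: [-0.1, -0.8, 0.8]
width: 0.0844
```

```bash
python3 - <<'E'
from h import *
f=grab_frame("wrist");save(f,"w7")
wood(f,(.614,.24,.018),.018);wood(f,(.669,.246,.018),.018)
plan((.448,.1255,.145,-40))
E
```

```text
px [253. 221.] 4726 z 0.018 cent [0.615  0.2435] size [0.0275 0.1105] ang 6.5
px [253. 221.] 4726 z 0.011999999999999999 cent [0.614  0.2419] size [0.0282 0.113 ] ang 6.5
px [320. 225.] 4445 z 0.018 cent [0.6678 0.246 ] size [0.0261 0.1112] ang 6.4
px [320. 225.] 4445 z 0.011999999999999999 cent [0.6679 0.2444] size [0.0267 0.1138] ang 6.4
px [253. 221.] 4726 z 0.018 cent [0.615  0.2435] size [0.0275 0.1105] ang 6.5
px [253. 221.] 4726 z 0.011999999999999999 cent [0.614  0.2419] size [0.0282 0.113 ] ang 6.5
px [320. 225.] 4445 z 0.018 cent [0.6678 0.246 ] size [0.0261 0.1112] ang 6.4
px [320. 225.] 4445 z 0.011999999999999999 cent [0.6679 0.2444] size [0.0267 0.1138] ang 6.4
now t 12.32 [0.6673 0.2459 0.1516] ang 6.2 w 0.0853 F [-0.6 -0.8 -1. ]
(0.448, 0.1255, 0.145, -40) -> [-23.11, 9.59, 0.64] [0.0, -0.001, 0.807] rows> 4.3
```

Both strips lie flat in the basket, 53 mm apart centre to centre, with full-size outlines. Block A next.

Emit:
send_rows --series '[[[-5, 2, 0, 0, 0, 0.17, 1], [-10, 4, 0, 0, 0, 0.34, 1], [-15, 6.2, 0.3, 0, 0, 0.5, 1], [-20, 8.3, 0.6, 0, 0, 0.66, 1], [-23.1, 9.6, 0.6, 0, 0, 0.807, 1]]]'

```text
time: 12.95
tool_pos: [0.4439, 0.1231, 0.1432]
tool_rot: [0.002, 0.939, -0.345, -0.002]
contact_force: [1.1, -0.1, 0.7]
width: 0.0855
```

Emit:
send_rows --series '[[[0, 0, 0, 0, 0, 0, 1], [0, 0, 0, 0, 0, 0, 1]]]'

```text
time: 13.2
tool_pos: [0.4483, 0.1255, 0.1448]
tool_rot: [-0.0, 0.94, -0.342, -0.0]
contact_force: [0.8, 0.3, -1.1]
width: 0.0858
```

```bash
python3 - <<'E'
from h import *
f=grab_frame("wrist");save(f,"w8")
wood(f,(.448,.1255,.014))
plan((.448,.1255,.145,-40),(.448,.1255,.022,-40))
E
```

```text
px [322. 232.] 4223 z 0.014 cent [0.4477 0.1244] size [0.0517 0.0508] ang 50.1
px [322. 232.] 4223 z 0.008 cent [0.4467 0.1232] size [0.0529 0.052 ] ang 50.1
now t 13.25 [0.4486 0.126  0.1449] ang -39.9 w 0.0855 F [-0.5 -0.3  0.4]
(0.448, 0.1255, 0.145, -40) -> [-0.02, 0.08, -0.01] [-0.001, 0.001, 0.001] rows> 0.0
(0.448, 0.1255, 0.022, -40) -> [0.0, 0.0, 12.3] [0.0, 0.0, 0.0] rows> 2.0
```

Emit:
send_rows --series '[[[0, 0.2, 5, 0, 0, 0, 1], [0, 0.2, 9, 0, 0, 0, 1], [0, 0.2, 12, 0, 0, 0, 0.85], [0, 0.2, 12.5, 0, 0, 0, 0.85]]]'

```text
time: 13.75
tool_pos: [0.4456, 0.1246, 0.0182]
tool_rot: [0.001, 0.94, -0.341, -0.002]
contact_force: [0.5, -0.6, -0.1]
width: 0.0726
```

Emit:
send_rows --series '[[[0, 0, 0, 0, 0, 0, 0.4], [0, 0, 0, 0, 0, 0, 0], [0, 0, 0, 0, 0, 0, 0], [0, 0, 0, 0, 0, 0, 0]]]'

```text
time: 14.25
tool_pos: [0.4478, 0.1242, 0.0213]
tool_rot: [-0.001, 0.94, -0.342, 0.001]
contact_force: [0.7, 0.1, 6.9]
width: 0.0483
```

Emit:
send_rows --series '[[[0, 0, -3, 0, 0, 0, 0], [0, 0, -8, 0, 0, 0, 0], [0, 0, -12, 0, 0, 0, 0], [0, 0, -12, 0, 0, 0, 0]]]'

```text
time: 14.75
tool_pos: [0.4491, 0.1244, 0.1433]
tool_rot: [-0.001, 0.94, -0.342, 0.003]
contact_force: [1.0, 0.4, -0.7]
width: 0.0481
```

```bash
python3 - <<'E'
from h import *
f=grab_frame("wrist");save(f,"w9")
a=np.radians(-2.5);C=np.array([.634,-.232]);Y=np.array([-np.sin(a),np.cos(a)])
print(C+.037*Y,C-.037*Y)
x,y=C+.037*Y
plan((.54,-.03,.145,-21),(x,y,.145,-2.5),(x,y,.023,-2.5))
E
```

```text
[ 0.63561392 -0.19503522] [ 0.63238608 -0.26896478]
now t 14.8 [0.4479 0.1238 0.1416] ang -40.0 w 0.0481 F [ 0.7 -1.2 -0.5]
(0.54, -0.03, 0.145, -21) -> [16.95, 5.85, -0.3] [-0.002, -0.003, -0.332] rows> 2.9
(np.float64(0.6356139173325175), np.float64(-0.19503521580147126), 0.145, -2.5) -> [14.84, 11.98, 0.0] [0.0, 0.0, -0.323] rows> 3.1
(np.float64(0.6356139173325175), np.float64(-0.19503521580147126), 0.023, -2.5) -> [0.0, 0.0, 12.2] [0.0, 0.0, 0.0] rows> 2.0
```

View pics/w9.png

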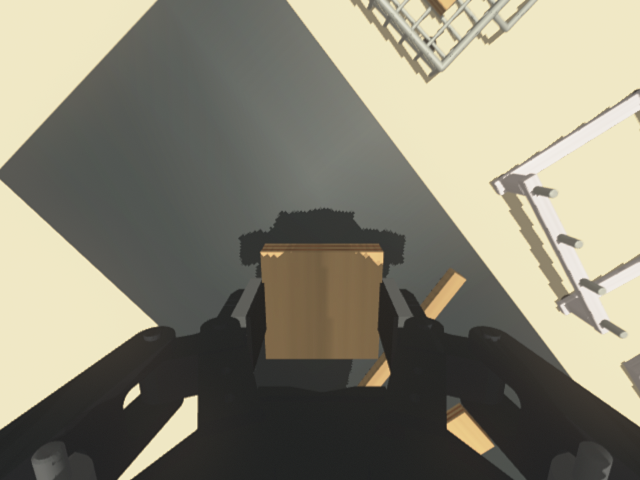

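Block A is held level and centred (columns 262–383). Carry it to the tray.

Emit:
send_rows --series '[[[4.2, 1.4, -0.3, 0, 0, -0.08, 0], [8.4, 2.9, -0.3, 0, 0, -0.16, 0], [12.6, 4.3, -0.3, 0, 0, -0.25, 0], [17, 5.9, -0.3, 0, 0, -0.33, 0]]]'

```text
time: 15.3
tool_pos: [0.5386, -0.0316, 0.1418]
tool_rot: [0.0, 0.983, -0.181, -0.001]
contact_force: [0.2, -0.0, 0.5]
width: 0.048
```

Emit:
send_rows --series '[[[3.7, 3, 0, 0, 0, -0.08, 0], [7.4, 6, 0, 0, 0, -0.16, 0], [11.1, 9, 0, 0, 0, -0.25, 0], [14.8, 12, 0, 0, 0, -0.325, 0], [14.8, 12, 0, 0, 0, -0.325, 0]]]'

```text
time: 15.92
tool_pos: [0.6336, -0.2012, 0.1404]
tool_rot: [0.001, 1.0, -0.025, -0.001]
contact_force: [-0.4, 0.7, 0.0]
width: 0.0485
```

```bash
python3 - <<'E'
from h import *
f=grab_frame("wrist");save(f,"w10");np.savez("w10",**f)
plan((.6356,-.195,.145,-2.5),(.6356,-.195,.0235,-2.5))
for n in("TLo",.565,-.1515),("T",.7035,-.157):print(n[0],proj(f,(n[1],n[2],.02)))
E
```

```text
now t 15.97 [ 0.633  -0.1977  0.1406] ang -2.7 w 0.0482 F [-0.1  1.  -0.7]
(0.6356, -0.195, 0.145, -2.5) -> [0.25, -0.29, -0.44] [-0.001, 0.003, -0.003] rows> 0.1
(0.6356, -0.195, 0.0235, -2.5) -> [0.0, 0.0, 12.15] [0.0, 0.0, 0.0] rows> 1.9
TLo [222.59944574 172.18133835]
T [417.35143425 170.42262009]
```

View pics/w10.png

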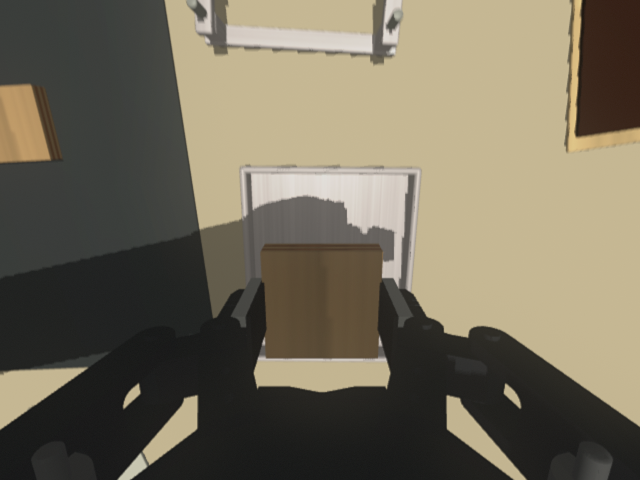

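The tray's +y rim runs from (241,169) to (419,169), which puts its centre about 4 mm further in x than first estimated. I'll correct for that and place.

Emit:
send_rows --series '[[[0.6, -0.3, 4, 0, 0, 0, 0], [0.6, -0.3, 8, 0, 0, 0, 0], [0.6, -0.3, 10.5, 0, 0, 0, 0], [0.6, -0.3, 11.7, 0, 0, 0, 0], [0.6, -0.3, 11.7, 0, 0, 0, 0]]]'

```text
time: 16.6
tool_pos: [0.6399, -0.1923, 0.0259]
tool_rot: [-0.0, 1.0, -0.021, -0.0]
contact_force: [-0.8, 0.7, 0.8]
width: 0.0481
```

Emit:
send_rows --series '[[[0, 0, 0, 0, 0, 0, 0], [0, 0, 0, 0, 0, 0, 0.75], [0, 0, 0, 0, 0, 0, 0.75], [0, 0, 0, 0, 0, 0, 0.75]]]'

```text
time: 17.1
tool_pos: [0.6403, -0.1931, 0.0268]
tool_rot: [0.0, 1.0, -0.022, 0.0]
contact_force: [0.3, 0.8, 0.2]
width: 0.0638
```

Emit:
send_rows --series '[[[0, 0, -2, 0, 0, 0, 0.75], [0, 0, -6, 0, 0, 0, 0.75], [0, 0, -10, 0, 0, 0, 1], [0, 0, -12, 0, 0, 0, 1], [0, 0, -12, 0, 0, 0, 1]]]'

```text
time: 17.73
tool_pos: [0.6412, -0.1932, 0.1485]
tool_rot: [0.001, 1.0, -0.022, 0.002]
contact_force: [-1.1, 0.0, -0.2]
width: 0.0855
```

```bash
python3 - <<'E'
from h import *
f=grab_frame("wrist");save(f,"w11");np.savez("w11",**f)
wood(f,(.639,-.195,.015),.015)
plan((.4155,-.1125,.145,-1.8))
E
```

```text
px [321. 229.] 3985 z 0.015 cent [ 0.6409 -0.193 ] size [0.0512 0.0497] ang 88.0
px [321. 229.] 3985 z 0.009 cent [ 0.6408 -0.1945] size [0.0524 0.0509] ang 88.0
now t 17.77 [ 0.64   -0.1932  0.1466] ang -2.5 w 0.0858 F [-0.5 -0.5 -0. ]
(0.4155, -0.1125, 0.145, -1.8) -> [-22.78, -7.09, 0.14] [0.001, -0.0, -0.012] rows> 3.8
```

View pics/w11.png

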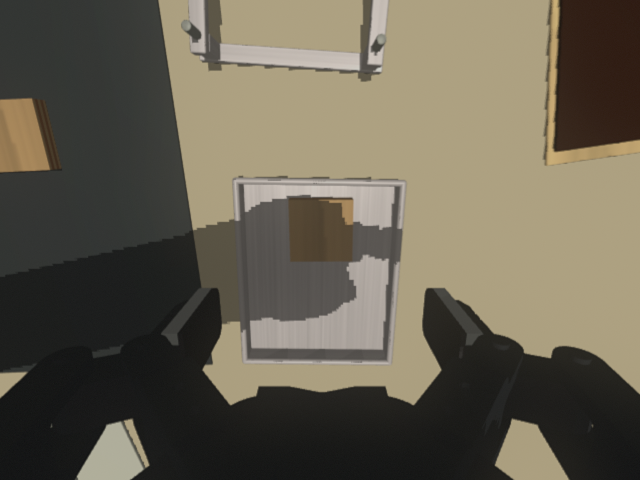

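Block A lies flat in the tray at rows 197–262; the near half is free. Block B next.

Emit:
send_rows --series '[[[-5, -1.6, 0, 0, 0, 0, 1], [-10, -3.2, 0, 0, 0, 0, 1], [-15, -4.8, 0, 0, 0, 0, 1], [-20, -6.4, 0, 0, 0, 0, 1], [-22.8, -7.1, 0.1, 0, 0, -0.012, 1]]]'

```text
time: 18.4
tool_pos: [0.411, -0.1111, 0.1435]
tool_rot: [-0.0, 1.0, -0.015, -0.002]
contact_force: [1.2, 0.2, 0.4]
width: 0.0855
```

Emit:
send_rows --series '[[[0, 0, 0, 0, 0, 0, 1], [0, 0, 0, 0, 0, 0, 1]]]'

```text
time: 18.65
tool_pos: [0.4157, -0.1124, 0.1449]
tool_rot: [-0.0, 1.0, -0.016, -0.0]
contact_force: [0.7, -0.2, 0.3]
width: 0.0855
```

```bash
python3 - <<'E'
from h import *
f=grab_frame("wrist");save(f,"w12")
wood(f,(.4155,-.1125,.014))
plan((.4155,-.1125,.145,-1.8),(.4155,-.1125,.0215,-1.8))
E
```

```text
px [322. 229.] 4240 z 0.014 cent [ 0.4161 -0.1118] size [0.0525 0.0511] ang 89.9
px [322. 229.] 4240 z 0.008 cent [ 0.416  -0.1134] size [0.0537 0.0523] ang 89.9
now t 18.7 [ 0.4161 -0.1124  0.145 ] ang -1.8 w 0.0855 F [-0.5  0.6  0.2]
(0.4155, -0.1125, 0.145, -1.8) -> [-0.06, 0.01, 0.0] [-0.001, -0.0, -0.0] rows> 0.0
(0.4155, -0.1125, 0.0215, -1.8) -> [0.0, 0.0, 12.35] [0.0, 0.0, 0.0] rows> 2.0
```

Emit:
send_rows --series '[[[0, 0, 5, 0, 0, -0.02, 1], [0, 0, 9, 0, 0, -0.02, 1], [0, 0, 12, 0, 0, -0.02, 0.85], [0, 0, 12.5, 0, 0, -0.02, 0.85]]]'

```text
time: 19.2
tool_pos: [0.4148, -0.1114, 0.0184]
tool_rot: [-0.001, 1.0, -0.005, -0.002]
contact_force: [-1.1, 0.1, -0.7]
width: 0.0725
```

Emit:
send_rows --series '[[[0, 0, 0, 0, 0, 0, 0.4], [0, 0, 0, 0, 0, 0, 0], [0, 0, 0, 0, 0, 0, 0], [0, 0, 0, 0, 0, 0, 0]]]'

```text
time: 19.7
tool_pos: [0.4163, -0.1127, 0.0213]
tool_rot: [0.001, 1.0, -0.006, 0.001]
contact_force: [-0.6, 0.2, 7.6]
width: 0.048
```

Emit:
send_rows --series '[[[0, 0, -3, 0, 0, 0, 0], [0, 0, -8, 0, 0, 0, 0], [0, 0, -12, 0, 0, 0, 0], [0, 0, -12, 0, 0, 0, 0]]]'

```text
time: 20.2
tool_pos: [0.4174, -0.1131, 0.1431]
tool_rot: [0.002, 1.0, -0.006, 0.003]
contact_force: [0.1, -1.1, -1.6]
width: 0.048
```

```bash
python3 - <<'E'
from h import *
f=grab_frame("wrist");save(f,"w13")
plan((.637,-.263,.145,-2.2),(.637,-.263,.024,-2.2))
E
```

```text
now t 20.25 [ 0.4162 -0.1131  0.1416] ang -0.7 w 0.0483 F [-0.1  0.3 -0.2]
(0.637, -0.263, 0.145, -2.2) -> [22.27, 14.72, -0.24] [0.002, -0.003, 0.026] rows> 4.3
(0.637, -0.263, 0.024, -2.2) -> [0.0, 0.0, 12.1] [0.0, 0.0, 0.0] rows> 1.9
```

Emit:
send_rows --series '[[[4.5, 3, -0.2, 0, 0, 0, 0], [9, 6, -0.2, 0, 0, 0, 0], [13.5, 9, -0.2, 0, 0, 0.01, 0], [18, 12, -0.2, 0, 0, 0.02, 0], [22.2, 14.7, -0.2, 0, 0, 0.026, 0]]]'

```text
time: 20.88
tool_pos: [0.636, -0.2627, 0.1399]
tool_rot: [-0.0, 1.0, -0.019, -0.001]
contact_force: [0.3, 0.5, 1.4]
width: 0.0482
```

Emit:
send_rows --series '[[[0, 0, 0, 0, 0, 0, 0], [0, 0, 0, 0, 0, 0, 0]]]'

```text
time: 21.12
tool_pos: [0.6345, -0.2604, 0.1402]
tool_rot: [-0.001, 1.0, -0.018, -0.002]
contact_force: [-0.7, 0.2, -0.5]
width: 0.0485
```

```bash
python3 - <<'E'
from h import *
f=grab_frame("wrist");save(f,"w14");np.savez("w14",**f)
plan((.637,-.263,.024,-2.2))
s=read_state();p=s["tool_pos"]
print("block top-face px when at z offset",proj(f,(p[0],p[1]+.025,p[2]-.0075)))
hsv=cv2.cvtColor(f["img"],cv2.COLOR_RGB2HSV);m=cv2.inRange(hsv,(3,70,40),(22,255,255))
k,l,st,c=cv2.connectedComponentsWithStats(m);print(st[1:][st[1:,4]>300])
E
```

```text
now t 21.18 [ 0.6344 -0.2602  0.1408] ang -2.0 w 0.0485 F [ 0.3  0.8 -0.6]
(0.637, -0.263, 0.024, -2.2) -> [0.31, 0.28, 11.68] [-0.001, 0.003, 0.003] rows> 1.9
block top-face px when at z offset [319.19880468 249.73025537]
[[  578     0    62    72  3958]
 [  293   105    72    73  5081]
 [  260   243   123   116 13423]]
```

View pics/w14.png

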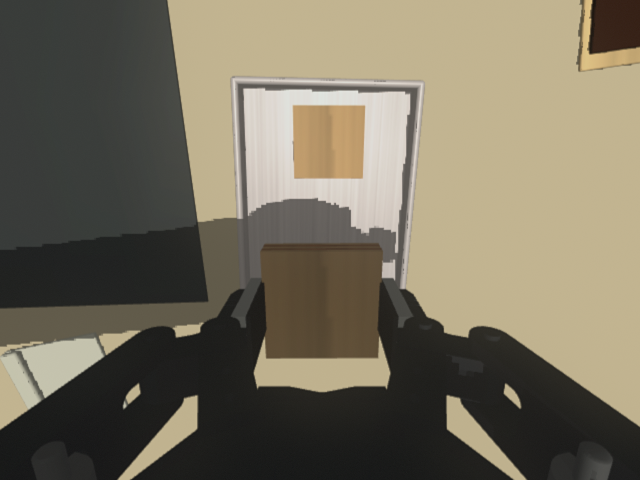

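Block A sits well clear (rows 105–178) and block B is held level. Lower it.

Emit:
send_rows --series '[[[0.3, 0.3, 4, 0, 0, 0, 0], [0.3, 0.3, 8, 0, 0, 0, 0], [0.3, 0.3, 10.5, 0, 0, 0, 0], [0.3, 0.3, 11.8, 0, 0, 0, 0], [0.3, 0.3, 11.8, 0, 0, 0, 0]]]'

```text
time: 21.8
tool_pos: [0.639, -0.2644, 0.0246]
tool_rot: [-0.0, 1.0, -0.018, 0.0]
contact_force: [-0.1, 0.1, 0.2]
width: 0.0479
```

Emit:
send_rows --series '[[[0, 0, 0, 0, 0, 0, 0], [0, 0, 0, 0, 0, 0, 0.75], [0, 0, 0, 0, 0, 0, 0.75], [0, 0, 0, 0, 0, 0, 0.75]]]'

```text
time: 22.3
tool_pos: [0.6387, -0.2648, 0.0246]
tool_rot: [0.0, 1.0, -0.019, 0.0]
contact_force: [-0.7, -0.7, 0.2]
width: 0.064
```

Emit:
send_rows --series '[[[0, 0, -2, 0, 0, 0, 0.75], [0, 0, -6, 0, 0, 0, 0.75], [0, 0, -10, 0, 0, 0, 1], [0, 0, -12, 0, 0, 0, 1], [0, 0, -12, 0, 0, 0, 1]]]'

```text
time: 22.92
tool_pos: [0.6397, -0.265, 0.1466]
tool_rot: [0.001, 1.0, -0.019, 0.002]
contact_force: [0.5, -0.6, -1.4]
width: 0.0851
```

```bash
python3 - <<'E'
from h import *
f=grab_frame("wrist");save(f,"w15");np.savez("w15",**f)
wood(f,(.637,-.263,.015),.015)
wood(f,(.64,-.193,.015),.015)
plan((.54,-.13,.145,-37),(.4397,.003,.145,-72.5))
E
```

```text
px [320. 229.] 4058 z 0.015 cent [ 0.6389 -0.2645] size [0.0508 0.0498] ang 87.9
px [320. 229.] 4058 z 0.009 cent [ 0.6388 -0.2661] size [0.052 0.051] ang 87.9
px [319. 134.] 4944 z 0.015 cent [ 0.6408 -0.1935] size [0.0493 0.0497] ang 87.9
px [319. 134.] 4944 z 0.009 cent [ 0.6408 -0.1934] size [0.0505 0.0509] ang 87.9
now t 22.98 [ 0.6386 -0.2649  0.1446] ang -2.1 w 0.0855 F [-0.1  0.8 -0.4]
(0.54, -0.13, 0.145, -37) -> [-10.35, -13.12, -0.06] [0.001, -0.001, 0.609] rows> 3.3
(0.4397, 0.003, 0.145, -72.5) -> [-16.01, -4.59, 0.0] [0.0, 0.0, 0.62] rows> 3.3
```

Both blocks lie flat in the tray, 71 mm apart. Now the stick.

Emit:
send_rows --series '[[[-2.5, -3.2, 0, 0, 0, 0.15, 1], [-5, -6.5, 0, 0, 0, 0.3, 1], [-7.5, -9.8, 0, 0, 0, 0.45, 1], [-10.4, -13.1, 0, 0, 0, 0.609, 1]]]'

```text
time: 23.48
tool_pos: [0.5374, -0.1287, 0.1424]
tool_rot: [-0.0, 0.947, -0.32, -0.002]
contact_force: [-0.2, 0.9, -0.0]
width: 0.0858
```

Emit:
send_rows --series '[[[-4, -1.1, 0, 0, 0, 0.15, 1], [-8, -2.3, 0, 0, 0, 0.3, 1], [-12, -3.4, 0, 0, 0, 0.46, 1], [-16, -4.6, 0, 0, 0, 0.62, 1], [-16, -4.6, 0, 0, 0, 0.62, 1]]]'

```text
time: 24.1
tool_pos: [0.4362, 0.0053, 0.143]
tool_rot: [0.001, 0.807, -0.59, -0.002]
contact_force: [0.3, -0.9, 0.1]
width: 0.0856
```

```bash
python3 - <<'E'
from h import *
f=grab_frame("wrist");save(f,"w16");np.savez("w16",**f)
wood(f,(.4397,.003,.014))
plan((.4397,.003,.145,-72.5),(.4397,.003,.024,-72.5))
print(proj(f,(.4397,.003,.014)),read_state()["joint_positions"].round(2))
E
```

```text
px [328. 216.] 3114 z 0.014 cent [0.4412 0.0019] size [0.15   0.0123] ang 17.7
px [328. 216.] 3114 z 0.008 cent [0.4398 0.0014] size [0.1535 0.0126] ang 17.7
now t 24.15 [0.4378 0.0038 0.1432] ang -72.3 w 0.085 F [ 0.9 -0.9  0.6]
(0.4397, 0.003, 0.145, -72.5) -> [0.13, -0.16, -0.18] [0.003, 0.001, 0.003] rows> 0.0
(0.4397, 0.003, 0.024, -72.5) -> [0.0, 0.0, 12.1] [0.0, 0.0, 0.0] rows> 1.9
[326.10042876 227.7925213 ] [ 0.51  0.32 -0.66  2.15  0.28  0.76 -1.59]
```

View pics/w16.png

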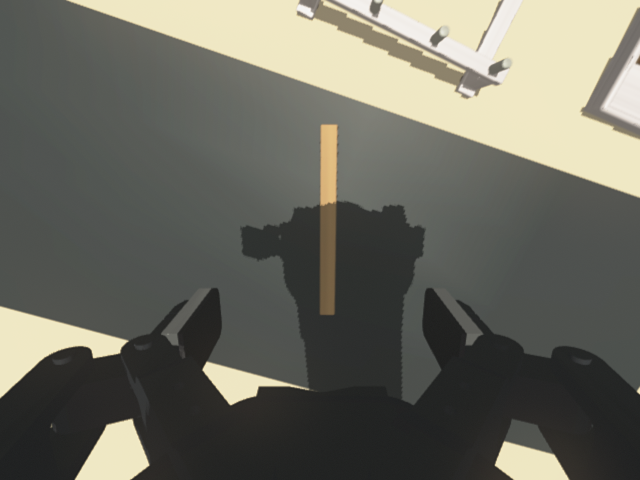

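The stick is at (328,216) from row 125 to 314, straight along the jaws' gap. Grasp it slightly higher this time.

Emit:
send_rows --series '[[[0.3, -0.3, 5, 0, 0, 0, 0.6], [0.3, -0.3, 9, 0, 0, 0, 0.5], [0.3, -0.3, 11.6, 0, 0, 0, 0.45], [0.3, -0.3, 11.6, 0, 0, 0, 0.45]]]'

```text
time: 24.65
tool_pos: [0.4414, 0.0003, 0.0259]
tool_rot: [0.002, 0.806, -0.592, -0.002]
contact_force: [-0.2, -0.2, 0.8]
width: 0.0386
```

Emit:
send_rows --series '[[[0, 0, 0, 0, 0, 0, 0], [0, 0, 0, 0, 0, 0, 0], [0, 0, 0, 0, 0, 0, 0], [0, 0, 0, 0, 0, 0, 0], [0, 0, 0, 0, 0, 0, 0]]]'

```text
time: 25.28
tool_pos: [0.4442, 0.0009, 0.0292]
tool_rot: [-0.0, 0.806, -0.592, 0.001]
contact_force: [-1.2, -0.6, 6.3]
width: 0.0091
```

Emit:
send_rows --series '[[[0, 0, -3, 0, 0, 0, 0], [0, 0, -8, 0, 0, 0, 0], [0, 0, -12, 0, 0, 0, 0], [0, 0, -14, 0, 0, 0, 0], [0, 0, -14, 0, 0, 0, 0]]]'

```text
time: 25.9
tool_pos: [0.4444, 0.0009, 0.1699]
tool_rot: [-0.001, 0.806, -0.592, 0.002]
contact_force: [0.9, -0.0, 0.3]
width: 0.0092
```

```bash
python3 - <<'E'
from h import *
f=grab_frame("wrist");save(f,"w17");np.savez("w17",**f)
plan((.54,0,.165,-84),(.63,-.0065,.165,-96.2))
E
```

```text
now t 25.95 [0.4435 0.0008 0.1687] ang -72.6 w 0.0093 F [ 0.4 -0.2 -0.8]
(0.54, 0, 0.165, -84) -> [2.97, -9.18, 0.39] [-0.001, -0.001, 0.2] rows> 1.5
(0.63, -0.0065, 0.165, -96.2) -> [1.59, -8.88, 0.0] [-0.0, -0.0, 0.213] rows> 1.4
```

Emit:
send_rows --series '[[[1.5, -4.6, 0.3, 0, 0, 0.1, 0], [3, -9.2, 0.3, 0, 0, 0.2, 0], [3, -9.2, 0.3, 0, 0, 0.2, 0]]]'

```text
time: 26.32
tool_pos: [0.5422, 0.0004, 0.1636]
tool_rot: [-0.001, 0.743, -0.67, -0.001]
contact_force: [-0.4, -0.6, 0.6]
width: 0.0087
```

Emit:
send_rows --series '[[[0.8, -4.4, 0, 0, 0, 0.1, 0], [1.6, -8.9, 0, 0, 0, 0.213, 0], [1.6, -8.9, 0, 0, 0, 0.213, 0], [1.6, -8.9, 0, 0, 0, 0.213, 0]]]'

```text
time: 26.82
tool_pos: [0.6281, -0.006, 0.1636]
tool_rot: [-0.001, -0.669, 0.744, 0.001]
contact_force: [-0.5, 0.0, -0.3]
width: 0.0091
```

```bash
python3 - <<'E'
from h import *
f=grab_frame("wrist");save(f,"w18");np.savez("w18",**f)
plan((.63,-.0065,.069,-96.2))
print(read_state()["joint_positions"].round(2))
E
```

```text
now t 26.88 [ 0.6281 -0.006   0.1641] ang -96.1 w 0.0096 F [-0.   0.2  0.1]
(0.63, -0.0065, 0.069, -96.2) -> [0.03, -0.23, 9.51] [0.003, -0.0, 0.002] rows> 1.5
[ 0.35  0.58 -0.52  1.68  0.33  0.98 -1.97]
```

View pics/w18.png

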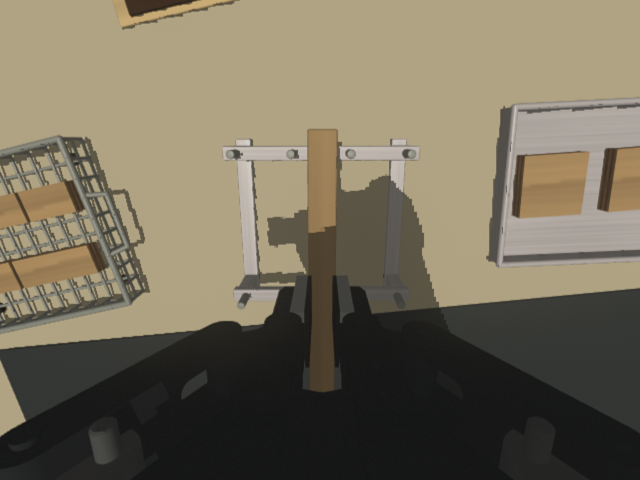

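The stick is held over the middle bay, column 321, with far pins at 231, 291, 350 and 411 on row 154. I'll check the rack's position and height from two wrist places.

```bash
python3 - <<'E'
from h import *
f=dict(np.load("w18.npz"));g=dict(np.load("w16.npz"))
P=[ray(f,u,154,.058) for u in(231,291,350,411)];a=np.radians(-6.2);X=np.array([np.cos(a),np.sin(a),0]);Y=np.array([-X[1],X[0],0])
print(np.round(P,4));d=P[0]-P[3];print("yaw",np.degrees(np.arctan2(d[1],d[0]))-90,"C",np.mean(P,0)-.055*X)
print("pin -60 near: tip",tri(f,(403,303),g,(505,64)))
print("rail end outer corner +y/-y top", tri(f,(407,300),g,(500,84)))
c=np.array([.6281,-.006,.1641]);E=ray(f,321,129,.1641-.0292+.014);print("stick end rel",(E-c)@X,(E-c)@Y)
E
```

```text
[[ 0.693   0.0473  0.058 ]
 [ 0.6889  0.0079  0.058 ]
 [ 0.6848 -0.0308  0.058 ]
 [ 0.6806 -0.0708  0.058 ]]
yaw -6.034593993119984 C [ 0.63213752 -0.00563524  0.058     ]
pin -60 near: tip [ 0.57181805 -0.06095888  0.05575129]
rail end outer corner +y/-y top [ 0.56581594 -0.06821491  0.04081398]
stick end rel 0.07205785902216273 0.0005851645152197785
```

Emit:
send_rows --series '[[[0, -0.7, 3, 0, 0, 0, 0], [0, -0.7, 6, 0, 0, 0, 0], [0, -0.7, 8.5, 0, 0, 0, 0], [0, -0.7, 9.5, 0, 0, 0, 0], [0, -0.7, 9.6, 0, 0, 0, 0]]]'

```text
time: 27.5
tool_pos: [0.6362, -0.0072, 0.0691]
tool_rot: [-0.0, -0.668, 0.744, 0.0]
contact_force: [-0.1, -0.1, -0.0]
width: 0.0094
```

Emit:
send_rows --series '[[[0, 0, 0, 0, 0, 0, 0], [0, 0, 0, 0, 0, 0, 0.1], [0, 0, 0, 0, 0, 0, 0.2], [0, 0, 0, 0, 0, 0, 0.35], [0, 0, 0, 0, 0, 0, 0.35]]]'

```text
time: 28.12
tool_pos: [0.6372, -0.0072, 0.0694]
tool_rot: [0.0, -0.668, 0.744, -0.0]
contact_force: [0.6, -0.9, 0.4]
width: 0.03
```

Emit:
send_rows --series '[[[0, 0, -2, 0, 0, 0, 0.35], [0, 0, -6, 0, 0, 0, 0.35], [0, 0, -10, 0, 0, 0, 0.35], [0, 0, -12, 0, 0, 0, 0.6], [0, 0, -12, 0, 0, 0, 0.6]]]'

```text
time: 28.75
tool_pos: [0.6383, -0.0072, 0.1915]
tool_rot: [0.001, -0.668, 0.744, -0.001]
contact_force: [-1.3, 0.3, -0.3]
width: 0.0515
```

```bash
python3 - <<'E'
from h import *
plan((.44,-.1,.3,-70))
f=grab_frame("wrist");save(f,"w19");wood(f,(.632,-.0056,.052),.052)
g=grab_frame("scene");a=f["img"][60:360,60:640];b=cv2.resize(g["img"][195:385,140:545],(580,272))
o=np.vstack([a,b]);cv2.imwrite("pics/fin.png",o[:,:,::-1])
E
```

```text
now t 28.75 [ 0.6383 -0.0072  0.1915] ang -96.2 w 0.0515 F [-1.3  0.3 -0.3]
(0.44, -0.1, 0.3, -70) -> [11.37, 18.67, -10.93] [-0.004, -0.001, -0.457] rows> 3.9
px [322. 224.] 2784 z 0.052 cent [ 0.635 -0.007] size [0.0126 0.1502] ang 83.7
px [322. 224.] 2784 z 0.046 cent [ 0.6334 -0.0069] size [0.0129 0.1536] ang 83.7
```

View pics/fin.png

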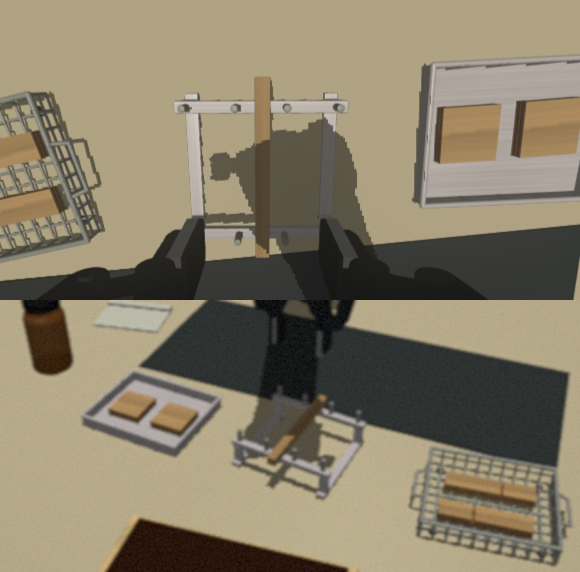

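The stick lies across both rails in the middle bay, and all the other pieces are flat in place. Last, a check that the bystanders haven't moved, then hand in.

```bash
python3 - <<'E'
from h import *
g=grab_frame("scene")["img"].astype(int);o=np.load("scene0.npz")["img"].astype(int)
d=np.abs(g-o).max(2)
print("jar",(d[180:250,150:195]>50).sum(),"spreader",(d[188:220,200:265]>50).sum())
print(finish_job())
E
```

```text
jar 0 spreader 0
the job is handed in; nothing more can be done
None
```

The five pieces are sorted and the job is handed in, at about 29 s of the 125 s allowed. I placed them in the order asked: strips, blocks, then stick.

- **Strips:** both lie flat side by side in the soaking basket, about 53 mm apart centre to centre.
- **Blocks:** both lie flat in the oven tray, about 71 mm apart.
- **Stick:** it lies across both rails in the rack's middle bay, about 3 mm off centre along its length, and is aligned with the rack to within about half a degree.
- **Jar and spreader:** a before-and-after comparison of the scene pictures showed no change at either one.
- **Gripper:** it was open and more than 100 mm above the rack at hand-in.

**What disagreed:**
- The first tray estimate was about 4 mm off in x, and I corrected it from the wrist camera before placing the first block.
- The fingertips pressed the mat lightly, at about 6–8 N, as they closed on each piece. That is well under the 40 N limit.
- Several heights triangulated from the first pictures read low: the tray rim by 2–13 mm, the rack pins by 4–7 mm and one basket rim corner by 5 mm. A wrist-camera check of the rack gave 41 mm for the rails and 56 mm for the pin tips, against 40 and 58 mm in the text. I did not re-measure the basket and tray heights, so those placements used the text's floor heights.

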